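# Hold the polisher drive's belt tensioner open

## Robot

A 6-joint arm with a two-finger parallel gripper is mounted at the origin on the work surface. World frame = base frame: x ahead of the robot, y to its left, z up, the work surface at z = 0. Lengths are in mm, angles in rad, forces in N, time in s.
With the tool pointing down it reaches from about 225 to 725 mm from the base axis. Payload 3.1 kg.
Tool frame: the origin (TCP) lies midway between the tips of the shut fingers; the grasp point (between the pads) lies 19 mm behind it; x points along the fingers, z is the direction in which the jaws open and shut, and the axes are right-handed (so a half turn about x gives the same grasp; the last joint's range is limited). The gripper opens to 85 mm and grips with 20 to 120 N. Pads are 22 mm wide; open, the fingers measure 114 mm over their backs; the gripper's body (76 mm by 85 mm) begins 54 mm behind the grasp point. The pads swing forward as they close: fully open they stand 13 mm farther back than shut.
Start: joints at [-1.409, 0.048, 0.099, 1.622, 0, 1.443], TCP at [150.009, -503.105, 231.312] pointing down, gripper open.
Joint ranges: [-2.91, 2.91], [-0.99, 1.94], [-1.21, 1.42], [-2.12, 2.29], [-1.49, 1.47], [-3.14, 3.14]. Speed limits (rad/s): [2.79, 2.79, 3.14, 3.14, 3.14, 3.14].

## Interface

Orientations are given as a 3x3 rotation matrix whose columns are the frame's x, y, z axes.
In Python, from rig import robot gives the robot as it stands.
- The arm moves only by the tool jog_arm, never from a script. Its argument "deltas" is a list that holds one entry, the list of rows, each a list of 6 numbers: the shift along the world's x, y, z in mm, then the turn, a rotation vector about the world's x, y, z in degrees. A call has 1 to 20 rows; each row shifts and turns the commanded pose from where the row before left it; what a row does not reach is not made up. A row lasts 1/8 s, in which the tool goes at most 62.5 mm and 10.7 degrees, less where a joint would pass 70% of its speed; a pose out of reach is approached as far as the arm can. A call with a gripper value outside its range is refused whole. "gripper" is the finger opening in mm, from 0 to 85.4, set as the call begins (left out, the last holds). The fingers move at their own pace and stop on an object; "squeeze" is the grip in N (left out, the last holds). Time passes only in rows, so rows that do not move let the fingers close. It gives the time, the measured TCP pose, the force and the opening at its end, in the units of the state.
- robot.sense(): the state, without advancing time (a new reading comes with each control period).
- robot.get_image(name): name is "scene" or "top"; returns a dict with "pixels" (384x512x3 uint8, red, green, blue), "z_map" (384x512 float32, mm along the optical axis (not along the pixel's ray), 0 where there is no reading), "fovy" (degrees; the focal length in pixels is half the picture's height over the tangent of half this angle, whatever the lens; pixels are square), "cx", "cy" (the principal point, pixels), "eye" and "orientation" of the camera in the world. Camera axes: x right, y down, z forward; pixel columns grow to the right and rows downward; lengths in mm; the calibration is good to about 2 mm. A picture is of the moment at which its call begins.
- robot.job_done(): hands the job in, once; it reports no verdict.
The state is a dict: "t": time; "joints": joint angles; "joint_vel": joint speeds; "joint_efforts": joint torques, N m; "position": TCP position; "tool_rot": TCP orientation; "ft_force": force on the tool from outside, world axes, zero at the start; "wrist_torque": the same for the moment, N m; "gripper_width": opening from 0.0 (shut) to 1.0 (fully open).
Only numpy, scipy, OpenCV 4.12 (cv2) and the standard library are available. Lean on these libraries where they do the work, as an engineer would, in place of code of your own. Each camera call takes 0.05 s, during which the arm holds its last target. There are 200 camera calls.

## Task

The drive's guard is off and a new belt is about to be fitted. Pull the yellow square push stick up out of the blue tool holder, put its rubber foot into the orange saddle on the blue sprung tensioner arm and, with the stick and not the gripper itself, push the arm back past the click of its red ratchet pawl until the red pointer lies in the green part of the scale. Finish while still gripping the stick and holding the arm there against its spring, clear of the pawl; leave the markers and everything else on the bench in place.

Things in the scene. Friction and masses are not known exactly. Their poses are not given: they have to be found in the camera images.
- holder: Blue tool block fixed to the bench, 70 (x) x 160 (y) x 70 (z) mm, origin at the centre of its underside. Three upright square pockets, 21 mm wide, 60 mm deep (floor 10 mm above the bench), along its y axis at y = -50, 0, +50 mm: one holds the push stick, two a marker each (17 mm round, tops 138 mm above the bench).
- pusher: Yellow square push stick with black rubber foot, 16 x 16 x 150 mm, about 60 g, standing loosely in one of the pockets (varies), sides along the holder's axes. Origin at the centre of its foot, z up along the stick; its top is 160 mm above the bench at the start.
- marker_blue: White marker with a blue cap, 17 mm round, 128 mm long, standing in the holder; leave it. Origin at the lower end.
- marker_black: White marker with a black cap, 17 mm round, 128 mm long, standing in the holder; leave it. Origin at the lower end.
- drive: Grey belt-drive unit fixed to the bench, 300 (x) x 340 (y) mm, aluminium deck 40 mm above the bench. Origin at the centre of its underside. Two steel pulleys at x = 85, y = 90 and -90 mm (radius 45 and 28, highest point 86 mm above the bench). Tensioner, pawl and curved scale (white, green, red) lie on the deck.
- pivot (a point): Upright axis of the tensioner, at deck height, fixed at x = -30, y = -40, z = 40 mm in the drive's frame. Same axes as the drive.
- tensioner: Blue sprung arm, 155 mm long, flat above the deck. Origin on its pivot at deck height; x along the arm to its free end, y out of the side that is pushed, z up. At joint value 0 its x is turned +120 degrees (about z) from the drive's x. Free end: white idler roller, radius 16 mm, bolt head 55 mm above the deck, and a thin red pointer over the scale.
- saddle (a point): Middle of the back face of the orange saddle, at x = 115, y = 16, z = 21 mm of tensioner, same axes (push towards -y). The saddle is an upright U open at the top and to +y: cheeks 30 mm apart inside (x = 100 to 130 mm), 15 mm deep (to y = 31 mm), all from 4 to 38 mm above the deck.
- tension_angle (a joint): Angle of the tensioner, rad: 0 at rest on its stop, grows as it is pushed to its own -y (clockwise from above). Spring: about 3 N at the saddle at 0, 8 N at 0.6, plus about 2 N while the pawl rides the tooth (0.05 to 0.35). Click at about 0.36; then it cannot fall back below about 0.35. Pointer in the green: 0.44 to 0.60; end stop 0.68.
- pawl: Red pawl slider on the deck beside the tensioner's hub, about 36 x 55 x 18 mm with a small steel knob; it rides up the brass tooth of the hub and drops behind it. Origin near its nose. Do not touch it.
- pawl_lift (a joint): How far the pawl is lifted out, m: 0 dropped home, about 0.006 on top of the tooth.
- mount_a: Black specimen mount, 30 mm round, 18 mm high, on the bench beyond the holder; leave it. Origin under its centre.
- mount_b: Red specimen mount, 30 mm round, 18 mm high, on the bench beyond the holder; leave it. Origin under its centre.
- wrench: Steel wrench lying on the bench; leave it. Origin under its middle.
- lubricant: Green bottle, 64 mm round, 170 mm high; leave it standing. Origin under its centre.
- jar: Amber jar, 70 mm round, 80 mm high; leave it standing. Origin under its centre.
Mind the look-alikes: they are no part of the job. What is shaped like the pusher but pink or turquoise is not meant.

How it is judged:
By the outcome, as a careful person would: the job done as asked, in the order asked, and still so for the second after the job is handed in, while the arm keeps its last pose, push and grip.
It also fails if it takes over 43 s, if anything falls off the work surface, if the arm or the gripper's body presses on something with over 40 N, if the wrist force passes 120 N, or if a joint passes its speed limit or range.

## Working session

There is one attempt and no reset: what is moved stays moved. The work goes in short steps, Python scripts to look and compute and a tool call to move; the robot and the scene stay as the last step left them, time stands still between calls to the robot, and variables do not carry over. Pictures are saved under pics/ and viewed, about 8 in all and at most 12, crops included, and the job is handed in when it is done.

Besides the shell and the picture viewer there is one more tool, called after "Call:" by a JSON object that holds its "fn" and its "kwargs". jog_arm: Moves the arm, as the interface text tells. Its arguments: {"type":"object","properties":{"deltas":{"type":"array","items":{"type":"array","items":{"type":"array","items":{"type":"number"}}}},"gripper":{"type":"number"},"squeeze":{"type":"number"}},"required":["deltas"]}

```bash
mkdir -p pics; cat > h.py <<'E'
import numpy as np, cv2
from rig import robot
def shot(n):
    im=robot.get_image(n); return im
def save(im,name,crop=None,s=1):
    p=im["pixels"][:,:,::-1]
    if crop: x0,y0,x1,y1=crop; p=p[y0:y1,x0:x1]
    cv2.imwrite("pics/"+name,cv2.resize(np.ascontiguousarray(p),None,fx=s,fy=s,interpolation=cv2.INTER_CUBIC))
def cloud(im):
    H,W=im["z_map"].shape; f=H/2/np.tan(np.radians(im["fovy"])/2)
    v,u=np.mgrid[:H,:W]; z=im["z_map"]
    c=np.stack([(u-im["cx"])/f*z,(v-im["cy"])/f*z,z],-1)
    return c@np.array(im["orientation"]).T+np.array(im["eye"])
def ray(im,u,v,zp):
    H=im["z_map"].shape[0]; f=H/2/np.tan(np.radians(im["fovy"])/2)
    d=np.array(im["orientation"])@np.array([(u-im["cx"])/f,(v-im["cy"])/f,1]); e=np.array(im["eye"])
    return e+d*(zp-e[2])/d[2]
E
python3 - <<'E'
from h import *
ims=[shot("scene"),shot("top")]
p=np.hstack([i["pixels"] for i in ims])
for n,i in zip("st",ims): print(n,i["eye"],i["fovy"],np.round(i["orientation"],3).tolist())
np.save("top0.npy",ims[1],allow_pickle=True);np.save("scene0.npy",ims[0],allow_pickle=True)
save(ims[0],"s0.png",s=1.5);save(ims[1],"t0.png",s=1.5)
print(robot.sense())
E
```

```text
s [1089.10666788 -758.84271308  789.80321914] 45.0144146415268 [[0.826, 0.359, -0.435], [0.564, -0.51, 0.649], [0.011, -0.782, -0.624]]
t [ 251.28641503  -13.75097466 1623.00794437] 43.83690735394221 [[0.065, -0.975, 0.215], [-0.998, -0.063, 0.018], [-0.004, -0.215, -0.977]]
{'t': 0.1, 'joints': array([-1.40880287e+00,  4.86673359e-02,  9.77100763e-02,  1.62200551e+00,
        2.21691071e-06,  1.44299802e+00]), 'joint_vel': array([ 0.00132475,  0.00010951,  0.00367129, -0.00118061,  0.00181548,
       -0.00096914]), 'joint_efforts': array([ 2.66219678e-03, -3.39851975e+01,  3.20935643e+01,  1.57613272e-02,
       -6.08520645e-05,  1.01204325e-06]), 'position': array([ 149.91695589, -502.54555186,  230.21681119]), 'tool_rot': array([[-3.47228107e-04,  9.58303450e-01,  2.85752302e-01],
       [ 2.13843273e-03,  2.85752377e-01, -9.58301104e-01],
       [-9.99997653e-01,  2.78312998e-04, -2.14848872e-03]]), 'ft_force': array([-0.11690571, -0.356857  ,  0.87451626]), 'wrist_torque': array([ 0.00900171, -0.01718437, -0.03171748]), 'gripper_width': 1.0005202475495356}
```

View pics/s0.png

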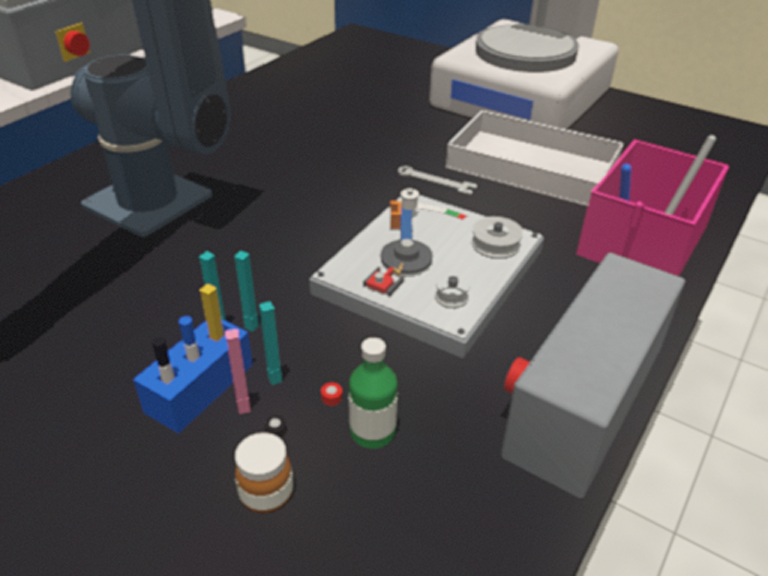

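View pics/t0.png

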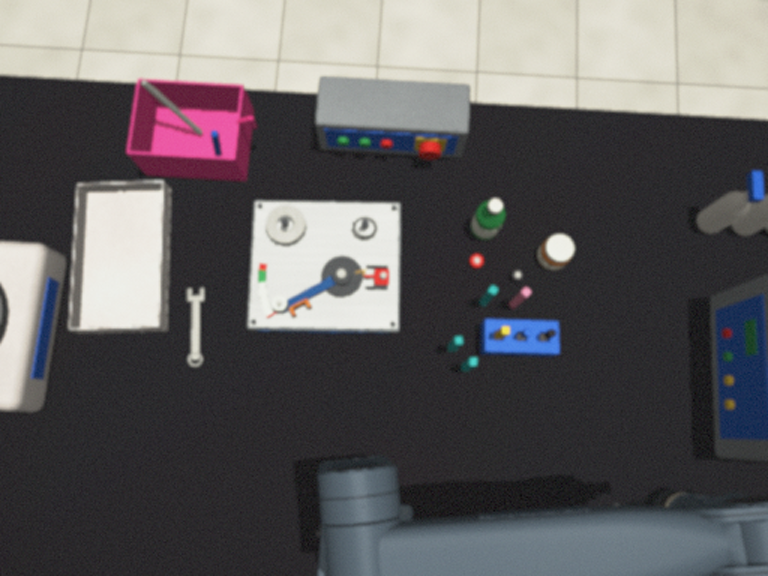

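The scene view shows the yellow stick at about (209,312), in the end pocket of the holder nearest the drive. It could be confused with the turquoise sticks at (210,285), (247,290) and (270,345), the pink one at (238,370), and the markers at (188,335) and (163,360). I choose the yellow one and will measure it now.

```bash
cat > m.py <<'E'
from h import *
def hsv(im): return cv2.cvtColor(im["pixels"],cv2.COLOR_RGB2HSV)
def comps(im,lo,hi,box=None,amin=6):
    m=cv2.inRange(hsv(im),lo,hi)
    n,l,s,c=cv2.connectedComponentsWithStats(m)
    return [(l==k) for k in range(1,n) if s[k,4]>=amin]
cols=dict(yellow=((18,140,90),(32,255,255)),turq=((80,120,50),(95,255,255)),pink=((160,60,120),(178,200,255)),blue=((105,150,60),(125,255,255)),orange=((6,170,120),(16,255,255)),red=((0,170,120),(5,255,255)),green=((45,120,90),(75,255,255)))
E
python3 - <<'E'
from m import *
for nm in ("top0","scene0"):
    im=np.load(nm+".npy",allow_pickle=True).item(); P=cloud(im)
    print(nm)
    for c,(lo,hi) in cols.items():
        for m in comps(im,lo,hi,amin=8):
            v,u=np.nonzero(m); q=P[m]; q=q[im["z_map"][m]>0]
            if len(q)==0: continue
            md=np.median(q,0)
            if not(150<md[0]<800 and -450<md[1]<350): continue
            print(c,m.sum(),"px",u.mean().round(1),v.mean().round(1),"med",md.round(),"lo",np.percentile(q,3,axis=0).round(),"hi",np.percentile(q,97,axis=0).round())
im=np.load("top0.npy",allow_pickle=True).item(); P=cloud(im)
# deck
m=(abs(P[...,2]-40)<6)&(im["pixels"].min(2)>120)&(P[...,0]>200)&(P[...,1]>-250)&(P[...,1]<350)
n,l,s,c=cv2.connectedComponentsWithStats(m.astype(np.uint8)); k=1+s[1:,4].argmax()
v,u=np.nonzero(l==k)
xy=np.array([ray(im,a,b,40)[:2] for a,b in zip(u,v)],np.float32)
r=cv2.minAreaRect(xy); print("deck",r)
# holder top
B=[m for m in comps(im,*cols["blue"]) if m[210:240,320:375].sum()>100][0]
m=B&(abs(P[...,2]-70)<8)
v,u=np.nonzero(m); xy=np.array([ray(im,a,b,70)[:2] for a,b in zip(u,v)],np.float32); print("holder",cv2.minAreaRect(xy))
s=np.load("scene0.npy",allow_pickle=True).item(); save(s,"c1.png",(85,155,195,290),4)
E
```

```text
top0
yellow 28 px 334.7 221.4 med [ 465. -256.  157.] lo [ 460. -265.   94.] hi [ 471. -254.  166.]
turq 88 px 325.9 195.9 med [ 549. -233.   90.] lo [ 543. -267.   -6.] hi [ 594. -226.  153.]
turq 77 px 303.7 228.2 med [ 441. -165.  117.] lo [ 433. -186.   -4.] hi [ 473. -159.  153.]
turq 80 px 313.2 242.0 med [ 400. -196.  105.] lo [ 391. -224.   -3.] hi [ 427. -191.  154.]
pink 43 px 350.2 194.2 med [ 555. -306.  148.] lo [ 544. -343.   -4.] hi [ 595. -296.  155.]
blue 83 px 210.2 192.6 med [548. 142.  60.] lo [518. 114.  54.] hi [570. 195.  65.]
blue 1042 px 346.8 224.8 med [ 463. -312.   69.] lo [ 434. -390.    0.] hi [ 516. -232.  128.]
red 34 px 317.4 173.9 med [ 645. -216.   13.] lo [ 632. -232.   -2.] hi [ 666. -200.   23.]
red 36 px 252.5 184.6 med [580.   8.  57.] lo [572.  -9.  51.] hi [604.  15.  64.]
green 142 px 326.4 145.0 med [ 716. -228.  115.] lo [ 704. -258.  104.] hi [ 748. -204.  131.]
green 14 px 173.9 183.9 med [573. 272.  41.] lo [565. 269.  35.] hi [579. 277.  49.]
scene0
yellow 317 px 140.6 206.3 med [ 475. -269.  124.] lo [ 333. -272.    1.] hi [ 479. -170
[... 620 characters left out ...]
0. 155.  59.] hi [519. 193.  79.]
orange 169 px 174.3 321.6 med [ 693. -417.   55.] lo [ 662. -425.   49.] hi [ 706. -382.   60.]
red 69 px 254.8 187.0 med [594.  -5.  58.] lo [575. -17.  55.] hi [605.  30.  60.]
red 112 px 220.5 262.2 med [ 651. -222.   17.] lo [ 623. -230.   -0.] hi [ 662. -193.   20.]
green 9 px 300.9 141.6 med [572. 273.  41.] lo [566. 266.  39.] hi [582. 275.  43.]
green 673 px 248.1 255.7 med [ 744. -247.  116.] lo [ 711. -263.   94.] hi [ 762. -220.  142.]
deck ((608.8244018554688, 130.758544921875), (297.0543518066406, 337.54046630859375), 2.814985752105713)
holder ((469.0451965332031, -311.92449951171875), (70.99207305908203, 160.47274780273438), 1.9435765743255615)
```

View pics/c1.png

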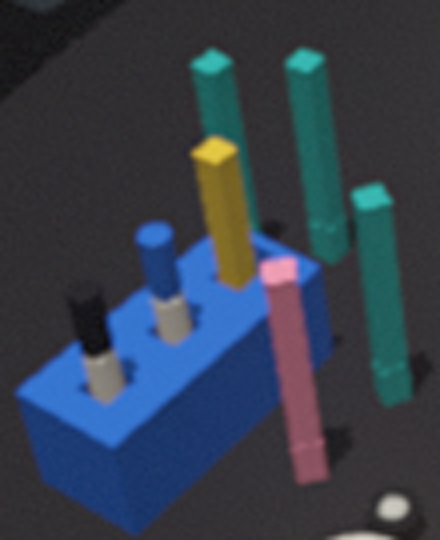

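Yellow is confirmed at crop (222,205). It stands in the +y pocket, at about (467,-261). The drive centre is at about (609,131), with a yaw of 2.8°. Next I move above the stick with the jaws along the holder's x.

Call:
{"fn": "jog_arm", "kwargs": {"deltas": [[[26.4,20.2,0,0,0,6.27],[26.4,20.2,0,0,0,6.27],[26.4,20.2,0,0,0,6.27],[26.4,20.2,0,0,0,6.27],[26.4,20.2,0,0,0,6.27],[26.4,20.2,0,0,0,6.27],[26.4,20.2,0,0,0,6.27],[26.4,20.2,0,0,0,6.27],[26.4,20.2,0,0,0,6.27],[26.4,20.2,0,0,0,6.27],[26.4,20.2,0,0,0,6.27],[26.4,20.2,0,0,0,6.27],[0,0,0,0,0,0],[0,0,0,0,0,0]]], "gripper": 50, "squeeze": 40}}

```text
t: 1.85
position: [466.3, -260.7, 230.8]
tool_rot: [[-0.001, -0.032, 0.999], [0.0, 0.999, 0.032], [-1.0, 0.0, -0.001]]
ft_force: [0.6, 0.3, -0.0]
gripper_width: 0.587
```

```bash
python3 - <<'E'
from m import *
s=robot.sense();print(s["t"],s["position"],s["tool_rot"].round(4).tolist(),s["joints"].round(2),s["ft_force"])
im=shot("scene"); save(im,"s1.png",(70,80,270,260),4)
P=cloud(im)
m=max(comps(im,*cols["yellow"]),key=lambda a:a.sum())
q=P[m];q=q[(q[:,2]>75)&(q[:,2]<170)&(abs(q[:,0]-467)<25)]
print("yellow",len(q),np.percentile(q,[3,50,97],axis=0).round(1).tolist())
top=q[q[:,2]>157];print(top.mean(0),len(top))
E
```

```text
1.85 [ 466.33789667 -260.67856707  230.77801801] [[-0.0014, -0.0317, 0.9995], [0.0003, 0.9995, 0.0317], [-1.0, 0.0004, -0.0014]] [-0.63  0.07  0.12  1.62 -0.    0.9 ] [ 0.60717922  0.3096404  -0.01855523]
yellow 294 [[463.2, -272.1, 78.4], [476.1, -269.0, 126.2], [479.4, -258.5, 161.0]]
[ 470.90843987 -264.72636169  159.75392244] 42
```

View pics/s1.png

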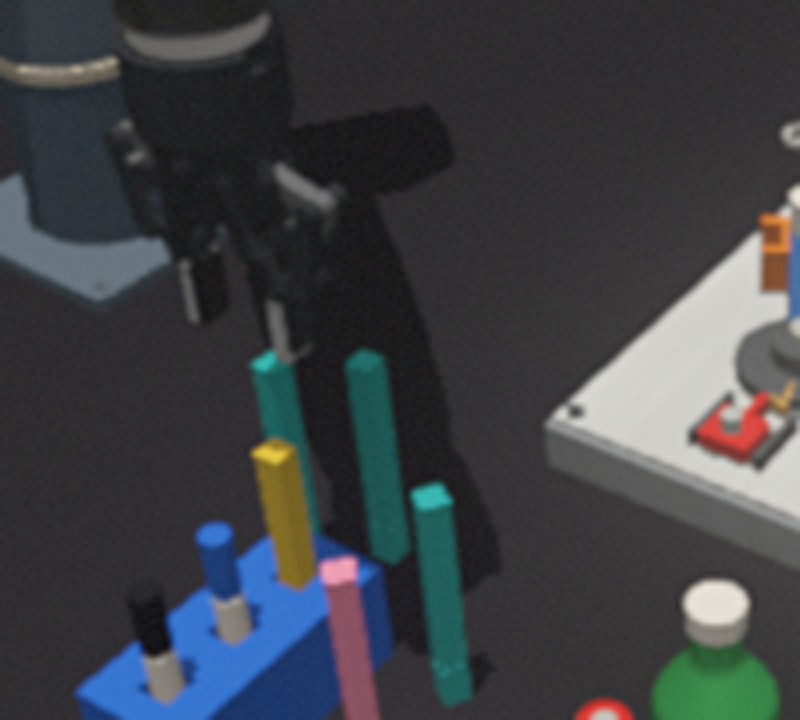

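The gripper is above the yellow stick at crop (275,450), and its lower clearances look fine. Corrected stick centre is about (469,-263). I descend and grip.

Call:
{"fn": "jog_arm", "kwargs": {"deltas": [[[2.5,-2,0,0,0,0],[0,0,-20,0,0,0],[0,0,-20,0,0,0],[0,0,-20,0,0,0],[0,0,-20,0,0,0],[0,0,-20,0,0,0],[0,0,-20,0,0,0],[0,0,-14,0,0,0],[0,0,0,0,0,0],[0,0,0,0,0,0]]]}}

```text
t: 3.15
position: [469.7, -263.2, 98.2]
tool_rot: [[0.001, -0.032, 0.999], [-0.001, 0.999, 0.032], [-1.0, -0.001, 0.001]]
ft_force: [0.7, -0.5, 0.6]
gripper_width: 0.585
```

Call:
{"fn": "jog_arm", "kwargs": {"deltas": [[[0,0,0,0,0,0],[0,0,0,0,0,0],[0,0,0,0,0,0],[0,0,0,0,0,0],[0,0,0,0,0,0],[0,0,0,0,0,0],[0,0,0,0,0,0],[0,0,0,0,0,0]]], "gripper": 8, "squeeze": 100}}

```text
t: 4.15
position: [469.5, -263.2, 98.4]
tool_rot: [[0.001, -0.032, 0.999], [-0.001, 0.999, 0.032], [-1.0, -0.001, 0.001]]
ft_force: [-3.0, -0.2, 4.7]
gripper_width: 0.175
```

Call:
{"fn": "jog_arm", "kwargs": {"deltas": [[[0,0,5,0,0,0],[0,0,10,0,0,0],[0,0,10,0,0,0],[0,0,15,0,0,0],[0,0,20,0,0,0],[0,0,20,0,0,0],[0,0,20,0,0,0],[0,0,20,0,0,0],[0,0,20,0,0,0],[0,0,20,0,0,0],[0,0,15,0,0,0],[0,0,5,0,0,0],[0,0,0,0,0,0]]]}}

```text
t: 5.78
position: [469.4, -262.8, 277.5]
tool_rot: [[0.0, -0.032, 0.999], [-0.0, 0.999, 0.032], [-1.0, -0.0, 0.0]]
ft_force: [-0.4, -0.2, -0.4]
gripper_width: 0.172
```

```bash
python3 - <<'E'
from m import *
s=robot.sense();print(s["t"],s["position"],s["ft_force"],s["gripper_width"])
im=shot("scene"); save(im,"s2.png",(60,50,320,290),3)
P=cloud(im)
m=max(comps(im,*cols["yellow"]),key=lambda a:a.sum()); q=P[m]
print("yellow",len(q),np.percentile(q,[3,50,97],axis=0).round(1).tolist())
for z0 in range(200,260,12):
  k=q[(abs(q[:,2]-z0)<6)&(abs(q[:,0]-470)<30)]; print(z0,len(k),np.median(k,0).round(1))
# saddle / arm from scene
for c in("orange","blue"):
  for m in comps(im,*cols[c]):
    k=P[m];k=k[(abs(k[:,0]-540)<80)&(k[:,1]>60)&(k[:,1]<230)&(k[:,2]>42)&(k[:,2]<100)]
    if len(k)>10: print(c,len(k),np.percentile(k,[5,50,95],axis=0).round(1).tolist())
E
```

```text
5.775 [ 469.418342   -262.75410634  277.47357722] [-0.4334147  -0.20650725 -0.43728416] 0.17191070773417175
yellow 326 [[462.7, -271.8, 218.4], [473.5, -269.5, 254.5], [480.3, -255.9, 326.5]]
200 0 [nan nan nan]
212 3 [ 469.1 -269.6  217.3]
224 47 [ 477.  -269.   224.5]
236 49 [ 477.3 -267.8  236.4]
248 51 [ 477.4 -268.5  247.5]
orange 28 [[488.8, 155.4, 57.5], [496.5, 187.2, 75.7], [515.9, 192.6, 80.2]]
  return _methods._mean(a, axis=axis, dtype=dtype,
  ret = um.true_divide(
```

View pics/s2.png

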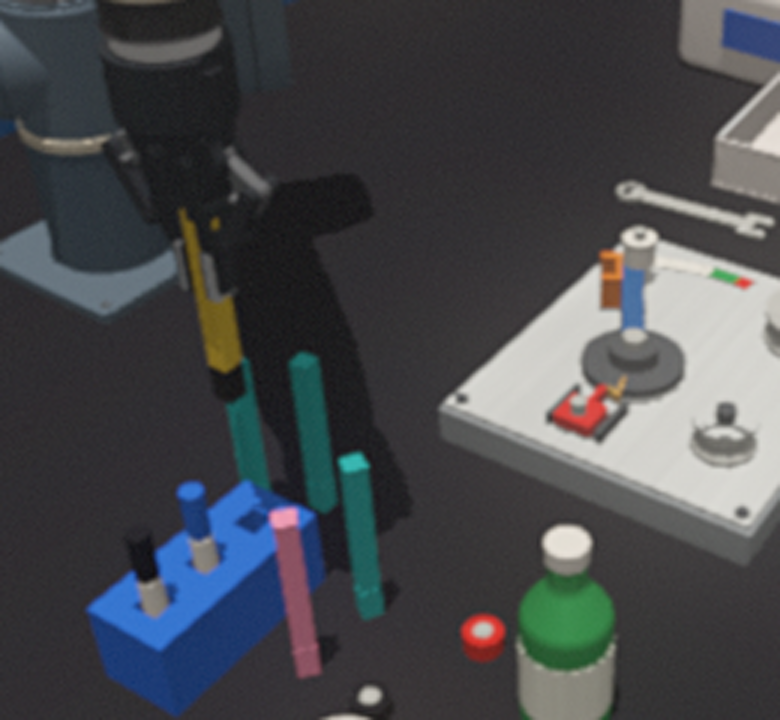

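The stick is lifted upright: its foot is at crop (228,385), its pocket is empty, and both markers and the look-alikes are in place. The saddle at crop (610,280) matches the model position. I carry the stick over, turning the jaws onto the push direction.

Call:
{"fn": "jog_arm", "kwargs": {"deltas": [[[1.3,10,0,0,0,1],[1.3,25,0,0,0,2],[1.3,30,0,0,0,2],[1.3,30,0,0,0,2],[1.3,30,0,0,0,2],[1.3,30,0,0,0,2],[1.3,30,0,0,0,2],[1.3,30,0,0,0,2],[1.3,30,0,0,0,2],[1.3,30,0,0,0,2],[1.3,30,0,0,0,2],[1.3,30,0,0,0,2],[1,30,0,0,0,2],[1,30,0,0,0,2],[1,25,0,0,0,2],[1,10,0,0,0,2],[0,0,0,0,0,0],[0,0,0,0,0,0]]], "squeeze": 120}}

```text
t: 8.07
position: [488.8, 166.6, 277.2]
tool_rot: [[-0.0, -0.542, 0.841], [-0.001, 0.841, 0.542], [-1.0, -0.0, -0.001]]
ft_force: [-1.4, -0.1, -0.0]
gripper_width: 0.172
```

Call:
{"fn": "jog_arm", "kwargs": {"deltas": [[[0,0,-15,0,0,0],[0,0,-20,0,0,0],[0,0,-15,0,0,0],[0,0,-10,0,0,0],[0,0,0,0,0,0],[0,0,0,0,0,0]]]}}

```text
t: 8.82
position: [489.2, 167.3, 217.9]
tool_rot: [[0.001, -0.542, 0.84], [0.0, 0.84, 0.542], [-1.0, -0.0, 0.001]]
ft_force: [-0.1, 0.2, -0.2]
gripper_width: 0.171
```

```bash
python3 - <<'E'
from m import *
s=robot.sense();print(s["t"],s["position"],s["tool_rot"].round(3).tolist(),s["ft_force"],s["gripper_width"],s["joints"].round(2))
im=shot("scene"); save(im,"s3.png",(200,50,380,200),4)
P=cloud(im)
for m in comps(im,*cols["yellow"]):
  k=P[m];k=k[(k[:,1]>140)&(k[:,1]<200)]
  if len(k)>10: print("yellow",len(k),np.percentile(k,[5,50,95],axis=0).round(1).tolist())
for m in comps(im,*cols["orange"]):
    k=P[m];k=k[(abs(k[:,0]-540)<80)&(k[:,1]>60)&(k[:,1]<230)&(k[:,2]>42)&(k[:,2]<100)]
    if len(k)>5: print("o",len(k),np.percentile(k,[5,50,95],axis=0).round(1).tolist())
E
```

```text
8.825 [489.21482918 167.33324356 217.91608873] [[0.001, -0.542, 0.84], [0.0, 0.84, 0.542], [-1.0, -0.0, 0.001]] [-0.07688997  0.16624113 -0.19668587] 0.1707116435335645 [0.2  0.02 0.05 1.59 0.   1.2 ]
yellow 253 [[487.6, 155.1, 166.3], [493.3, 160.8, 223.9], [499.2, 166.8, 279.2]]
o 25 [[493.2, 153.2, 58.9], [506.5, 176.8, 76.1], [517.7, 192.0, 80.6]]
```

View pics/s3.png

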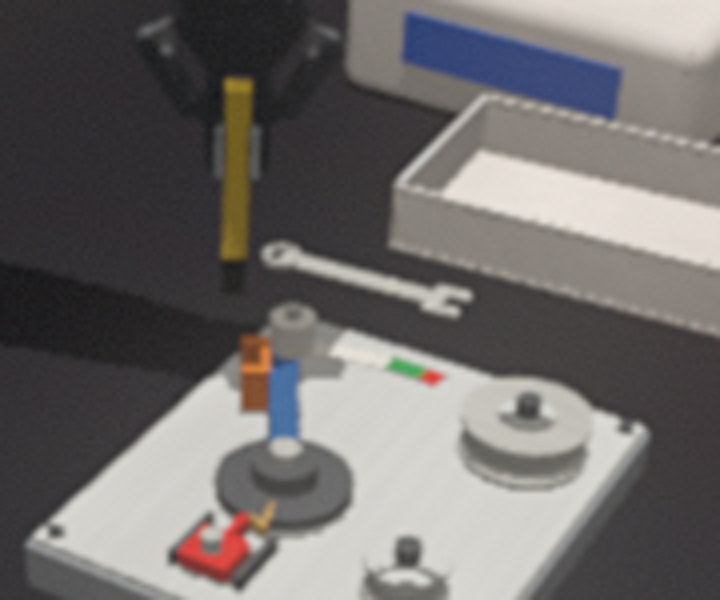

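The stick hangs with its foot at crop (232,275), in line with the orange saddle at (253,375). I lower it between the cheeks.

Call:
{"fn": "jog_arm", "kwargs": {"deltas": [[[0,0,-15,0,0,0],[0,0,-15,0,0,0],[0,0,-15,0,0,0],[0,0,-10,0,0,0],[0,0,-10,0,0,0],[0,0,-8,0,0,0],[0,0,-6,0,0,0],[0,0,0,0,0,0],[0,0,0,0,0,0]]]}}

```text
t: 10.0
position: [489.2, 167.4, 138.8]
tool_rot: [[0.001, -0.542, 0.84], [0.0, 0.84, 0.542], [-1.0, -0.0, 0.001]]
ft_force: [-0.5, 0.3, 0.3]
gripper_width: 0.166
```

Call:
{"fn": "jog_arm", "kwargs": {"deltas": [[[2.5,1.6,0,0,0,0],[2.5,1.6,0,0,0,0],[2.5,1.6,0,0,0,0],[1.7,1.1,0,0,0,0],[0,0,0,0,0,0],[0,0,0,0,0,0]]]}}

```text
t: 10.75
position: [498.1, 173.2, 138.3]
tool_rot: [[-0.0, -0.542, 0.84], [-0.0, 0.84, 0.542], [-1.0, 0.0, -0.0]]
ft_force: [0.3, -0.6, -0.5]
gripper_width: 0.169
```

```bash
python3 - <<'E'
from m import *
im=shot("scene"); save(im,"s4.png",(230,70,340,160),6)
s=robot.sense();print(s["position"],s["ft_force"])
# plan: stick centre on pressing path, tensioner (115,24), psi0=122.8deg
p=np.array([581,89.4])
for a in np.arange(0,.61,.05):
    t=np.radians(122.8)-a; R=np.array([[np.cos(t),-np.sin(t)],[np.sin(t),np.cos(t)]])
    print(a.round(2),(p+R@[115,24]).round(1))
E
```

```text
[498.02792149 173.16715336 138.28122414] [ 0.09927027 -0.01899139 -0.42331932]
0.0 [498.5 173.1]
0.05 [502.8 177.1]
0.1 [507.3 180.9]
0.15 [512.  184.4]
0.2 [516.8 187.8]
0.25 [521.8 190.9]
0.3 [526.9 193.7]
0.35 [532.2 196.3]
0.4 [537.6 198.6]
0.45 [543.1 200.6]
0.5 [548.7 202.4]
0.55 [554.4 203.8]
0.6 [560.2 205. ]
```

View pics/s4.png

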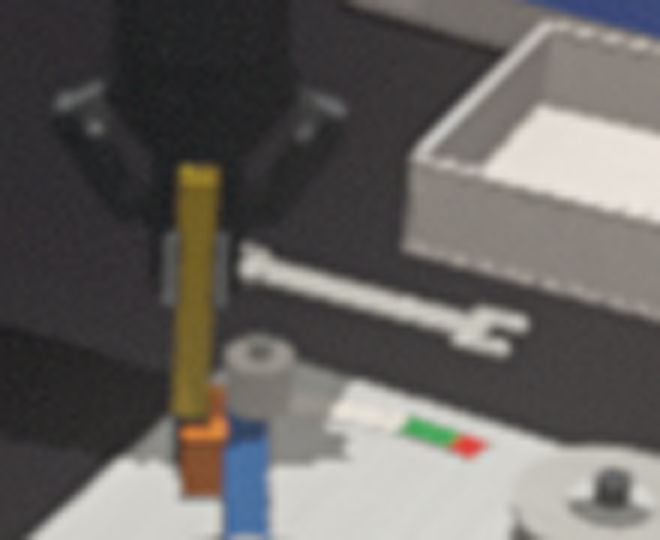

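The foot sits inside the saddle at crop (195,425) behind the near cheek, and the arm is still at rest. I push along the arc, turning with the arm.

Call:
{"fn": "jog_arm", "kwargs": {"deltas": [[[2.4,2.0,0,0,0,-1.43],[2.4,2.0,0,0,0,-1.43],[2.2,1.9,0,0,0,-1.43],[2.2,1.9,0,0,0,-1.43],[2.4,1.8,0,0,0,-1.43],[2.4,1.8,0,0,0,-1.43],[2.4,1.7,0,0,0,-1.43],[2.4,1.7,0,0,0,-1.43],[0,0,0,0,0,0]]]}}

```text
t: 11.92
position: [515.8, 187.7, 138.1]
tool_rot: [[-0.003, -0.364, 0.931], [-0.001, 0.931, 0.364], [-1.0, 0.0, -0.003]]
ft_force: [-4.6, -2.4, 2.7]
gripper_width: 0.169
```

Call:
{"fn": "jog_arm", "kwargs": {"deltas": [[[2.5,1.6,0,0,0,-1.43],[2.5,1.5,0,0,0,-1.43],[2.5,1.4,0,0,0,-1.43],[2.6,1.4,0,0,0,-1.43],[2.6,1.3,0,0,0,-1.43],[2.7,1.3,0,0,0,-1.43],[0,0,0,0,0,0]]]}}

```text
t: 12.8
position: [531.6, 196.8, 137.9]
tool_rot: [[-0.002, -0.222, 0.975], [0.0, 0.975, 0.222], [-1.0, 0.001, -0.002]]
ft_force: [-4.8, -2.0, 2.0]
gripper_width: 0.173
```

```bash
cat > look.py <<'E'
from m import *
import sys
s=robot.sense();print(s["t"],s["position"],s["tool_rot"].round(3)[:,2],s["ft_force"],s["wrist_torque"],s["gripper_width"])
im=shot("scene"); save(im,sys.argv[1],(230,70,340,190),5)
t=shot("top"); 
P=cloud(im)
for c in ("orange","yellow"):
 for m in comps(im,*cols[c]):
  k=P[m];k=k[(abs(k[:,0]-540)<80)&(k[:,1]>60)&(k[:,1]<260)&(k[:,2]>42)&(k[:,2]<240)]
  if len(k)>5: print(c,len(k),np.percentile(k,[5,50,95],axis=0).round(1).tolist())
# arm direction from top view: blue pixels cast onto the arm top (~z 60) relative to the pivot
for n,i in (("scene",im),("top",t)):
 P=cloud(i); m=(cv2.inRange(hsv(i),*cols["blue"])>0)&(P[...,2]>45)&(P[...,2]<100)&(abs(P[...,0]-550)<80)&(P[...,1]>110)&(P[...,1]<230)
 q=P[m][:,:2]-[581,89.4]
 if len(q): print(n,len(q),"arm dir",np.degrees(np.median(np.arctan2(q[:,1],q[:,0]))).round(1),"angle",(np.radians(122.8)-np.median(np.arctan2(q[:,1],q[:,0]))).round(3))
E
python3 look.py s5.png
```

```text
12.8 [531.6140678  196.77946851 137.93545811] [ 0.975  0.222 -0.002] [-4.84027962 -1.95098478  1.98243954] [-0.32439813  1.22612871  0.00992488] 0.1727594624178942
orange 21 [[535.3, 171.7, 74.5], [542.1, 178.4, 77.8], [550.0, 191.2, 79.9]]
yellow 194 [[527.4, 185.6, 85.6], [533.2, 189.8, 139.6], [540.7, 195.0, 198.8]]
top 74 arm dir 103.1 angle 0.343
```

View pics/s5.png

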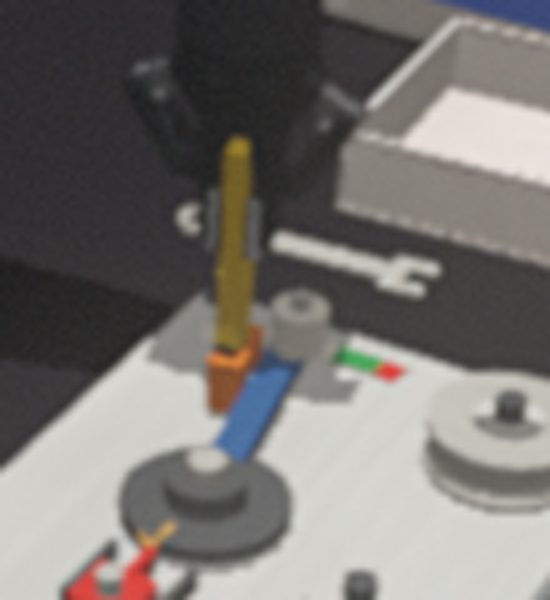

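The arm follows the stick, and the foot is still in the saddle at crop (230,355) with the angle around 0.34. I continue past the click into the middle of the green.

Call:
{"fn": "jog_arm", "kwargs": {"deltas": [[[2.7,1.2,0,0,0,-1.4],[2.7,1.1,0,0,0,-1.4],[2.7,1.0,0,0,0,-1.4],[2.7,1.0,0,0,0,-1.4],[2.8,0.9,0,0,0,-1.4],[2.8,0.8,0,0,0,-1.4],[2.8,0.7,0,0,0,-1.4],[2.2,0.5,0,0,0,-1.1],[0,0,0,0,0,0],[0,0,0,0,0,0],[0,0,0,0,0,0],[0,0,0,0,0,0]]]}}

```text
t: 14.4
position: [552.2, 204.3, 137.9]
tool_rot: [[-0.003, -0.034, 0.999], [0.001, 0.999, 0.034], [-1.0, 0.001, -0.003]]
ft_force: [-7.4, -0.3, 2.8]
gripper_width: 0.169
```

```bash
python3 look.py s6.png; python3 - <<'E'
from m import *
t=shot("top"); save(t,"t6.png",(155,130,275,225),6)
E
```

```text
14.4 [552.16310934 204.25515658 137.94987014] [ 0.999  0.034 -0.003] [-7.38528013 -0.28572937  2.755618  ] [-0.0964607   1.90877126  0.01944742] 0.16854275155368273
orange 21 [[551.1, 181.2, 75.2], [561.1, 186.7, 77.7], [567.0, 197.3, 80.2]]
yellow 176 [[547.1, 193.5, 85.3], [553.1, 197.2, 132.5], [561.3, 203.8, 198.2]]
top 85 arm dir 92.0 angle 0.538
```

View pics/s6.png

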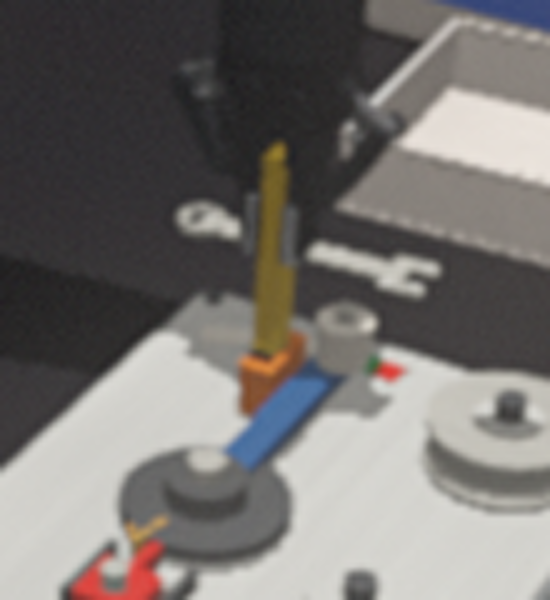

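View pics/t6.png

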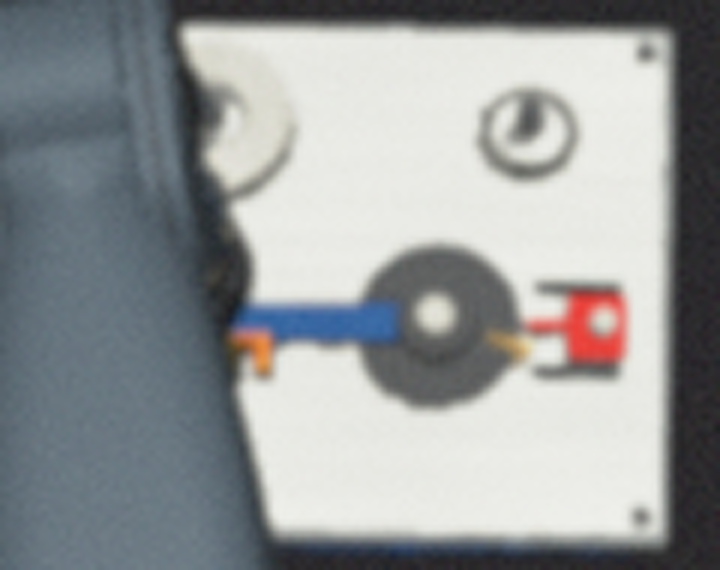

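The scene crop shows the foot in the saddle at (262,350) and the pointer tip region at (375,365), at the green/red end and partly hidden by the roller. The top crop shows the pawl at (560,325) dropped home with the brass tooth at (510,345) past it. I check the angle estimate for bias against the image at rest.

```bash
python3 - <<'E'
from m import *
def ang(i):
 P=cloud(i); m=(cv2.inRange(hsv(i),*cols["blue"])>0)&(P[...,2]>45)&(P[...,2]<100)&(abs(P[...,0]-550)<80)&(P[...,1]>105)&(P[...,1]<175)
 v,u=np.nonzero(m); q=np.array([ray(i,a,b,60)[:2] for a,b in zip(u,v)],np.float32)
 vx,vy,x,y=cv2.fitLine(q,cv2.DIST_L2,0,.01,.01).ravel()
 d=np.median(np.arctan2(q[:,1]-89.4,q[:,0]-581))
 return np.degrees(np.arctan2(vy,vx))%180,np.degrees(d),len(q),np.median(P[m][:,2])
a=ang(np.load("top0.npy",allow_pickle=True).item()); b=[ang(shot("top")) for _ in range(3)]
print(a,b); print("line diff",np.radians(a[0]-np.mean([k[0] for k in b])),"pivot diff",np.radians(a[1]-np.mean([k[1] for k in b])))
im=shot("scene");P=cloud(im)
m=np.any([c for c in comps(im,*cols["yellow"])],axis=0);k=P[m];k=k[(k[:,1]>180)&(k[:,1]<230)&(k[:,2]>80)&(k[:,2]<210)&(abs(k[:,0]-553)<25)]
for z in range(90,205,15):
  j=k[abs(k[:,2]-z)<8]; 
  if len(j): print(z,len(j),np.median(j,0).round(1))
# red pointer pixels / green pixels near scale
for c in("red","green"):
 for m in comps(im,*cols[c],amin=3):
  q=P[m].mean(0)
  if 540<q[0]<640 and 180<q[1]<320: print(c,m.sum(),q.round(1),np.argwhere(m).mean(0).round(1))
E
```

```text
(np.float32(122.8686), np.float32(121.238785), 70, np.float64(60.22401530741604)) [(np.float32(96.00062), np.float32(91.91183), 70, np.float64(61.10933031342017)), (np.float32(93.910835), np.float32(92.05787), 68, np.float64(60.86674872546223)), (np.float32(94.59572), np.float32(92.09136), 69, np.float64(60.111832511888224))]
line diff 0.48926598 pivot diff 0.5099578
90 26 [557.5 197.5  90.1]
105 27 [556.2 197.6 106.6]
120 28 [557.1 197.4 119.5]
135 23 [552.8 197.2 132.7]
150 16 [550.2 196.9 151.6]
165 17 [551.8 196.7 165.2]
180 21 [551.7 197.  179.4]
195 26 [550.5 197.5 196.6]
red 4 [592.2 272.1  40.1] [143.8 306.8]
```

The estimates are 0.49, 0.51 and 0.54, all in the middle of the green. I hold for a second to check for creep.

Call:
{"fn": "jog_arm", "kwargs": {"deltas": [[[0,0,0,0,0,0],[0,0,0,0,0,0],[0,0,0,0,0,0],[0,0,0,0,0,0],[0,0,0,0,0,0],[0,0,0,0,0,0],[0,0,0,0,0,0],[0,0,0,0,0,0],[0,0,0,0,0,0],[0,0,0,0,0,0]]]}}

```text
t: 16.0
position: [552.2, 204.2, 137.9]
tool_rot: [[-0.003, -0.034, 0.999], [0.001, 0.999, 0.034], [-1.0, 0.001, -0.003]]
ft_force: [-6.8, -0.2, 2.1]
gripper_width: 0.166
```

```bash
python3 look.py s7.png && python3 -c "
from rig import robot
print(robot.job_done())"
```

```text
16.0 [552.16418818 204.22806998 137.94297875] [ 0.999  0.034 -0.003] [-6.83037463 -0.23669479  2.08084046] [-0.14764103  1.87322819  0.06991551] 0.1663730332084582
orange 20 [[551.7, 181.9, 74.9], [559.7, 186.5, 77.2], [566.2, 199.4, 78.7]]
yellow 175 [[547.2, 193.1, 87.0], [553.5, 197.2, 130.6], [561.8, 202.5, 197.2]]
top 88 arm dir 92.4 angle 0.53
the job is handed in; nothing more can be done
None
```

I pulled the yellow stick from the holder and set its foot in the orange saddle. With it I pushed the tensioner arm past the pawl's click, and I handed the job in at 16.0 s still gripping the stick and holding the arm against its spring.

- **Angle:** three camera estimates gave 0.49, 0.51 and 0.54 rad, which disagree slightly but all lie inside the green (0.44 to 0.60). I inferred the pointer from the arm's angle, because the roller hid most of it and I never saw it directly over the green.
- **Click:** the top view shows the pawl dropped home with the brass tooth past it. The arm is well beyond the 0.35 rad fall-back limit.
- **Holding:** over about a second of waiting, the pose held still, the push stayed near 7 N and the angle re-measured at 0.53.
- **Surroundings:** both markers and the look-alike sticks were in place when I lifted the stick out. I took no full view of the bench at the end, and I moved clear of everything else.

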